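# Sort the spring collets and the chuck nut back into their blocks

## Robot

A 6-joint arm with a two-finger parallel gripper is mounted at the origin on a cart in front of the work surface, level with it; the furniture and walls round the work are solid. World frame = base frame: x ahead of the robot, y to its left, z up, the work surface at z = 0. Lengths are in m, angles in degrees, forces in N, time in s.
With the tool pointing down it reaches from about 0.325 to 0.85 m from the base axis. Payload 15.5 kg.
Tool frame: the origin (TCP) lies at the very end of the fingers, on their centre line; the grasp point (between the pads) lies arm.grip_depth behind it (arm.grip_depth is the distance from the TCP to the grasp point, in m); z points along the fingers, y is the line along which they close (so a half turn about z gives the same grasp; the last joint's range is limited). The gripper opens to 91 mm and grips with 3 to 60 N. Pads are 32 mm wide; open, the fingers measure 118 mm over their backs; the gripper's body (76 mm by 178 mm) begins 60 mm behind the grasp point.
Start: joints at [-79.441, 28.281, 77.091, -0, 74.628, -5.472], TCP at [0.173, -0.601, 0.214] pointing down, gripper open.
Joint ranges: [-166.48, 166.48], [-47.26, 123.95], [12.59, 153.08], [-70.14, 250.14], [6.76, 159.57], [-176.63, 176.63]. Speed limits (degrees/s): [108.29, 108.29, 147.25, 172.46, 172.46, 172.46].

## Interface

Orientations are given as a 3x3 rotation matrix whose columns are the frame's x, y, z axes.
In Python, from rig import arm gives the robot as it stands. Calls block until the motion is done:
- arm.move_to(position, orientation): joint-space move of the TCP to a pose.
- arm.move_l(position, orientation=None, feed=0.15): straight line of the TCP; orientation=None keeps the orientation; feed is the mean speed in m/s.
- arm.move_joints(angles): joint-space move.
- arm.grip(opening): finger opening in m; the grip force is fixed at half the most; returns when the fingers have stopped.
- arm.sleep(seconds).
- arm.solve_ik(position, orientation): joint angles nearest the present ones, or None.
- arm.snapshot(name): name is "scene" or "top" or "wrist"; returns the picture (420x560x3 uint8, red, green, blue); there is no depth.
- arm.get_calibration(name): a dict with "intrinsics" (3x3 intrinsics, pixels), "cam_to_world" (4x4, takes a point from camera to world coordinates). Camera axes: x right, y down, z forward; pixel columns grow to the right and rows downward; lengths in m; the calibration is good to about 2 mm. A picture is of the moment at which its call begins: read the wrist's pose just before it. get_calibration takes no time and is no camera call; for the wrist camera it gives the pose at the moment of the call.
A pose or a line that the arm cannot do raises arm.Unreachable and nothing moves.
- arm.sign_off(): hands the job in; it is judged then, once.
Readings, each from a call of its own:
- arm.current_t(): time.
- arm.current_joint_positions(): joint angles.
- arm.current_dq(): joint speeds.
- arm.current_tau(): joint torques, N m.
- arm.current_ee_pos(): TCP position.
- arm.current_tool_rot(): TCP orientation.
- arm.current_force(): force on the tool from outside, world axes, zero at the start.
- arm.current_torque(): the same for the moment, N m.
- arm.current_width(): finger opening in m.
- arm.current_grasp_force(): force on a finger pad.
Only numpy, scipy, OpenCV 4.12 (cv2) and the standard library are available. Lean on these libraries where they do the work, as an engineer would, in place of code of your own. Each camera call takes 0.05 s, during which the arm holds its last target. There are 200 camera calls.

## Task

Put the collets and the nut from the bench away by kind: the two large collets into the block with the two large seats, the two small collets into the block with the two small seats, one to a seat, and the loose clamping nut over the free post of the nut stand, flat on its base. Lower each collet upright, small end down, until its taper just rests home in the seat; do not press it tight, or it will jam. Leave the caliper and the pot where they are.

Things in the scene. Friction and masses are not known exactly. Their poses are not given: they have to be found in the camera images.
- collet_large_a_center (a point): LARGE collet, 25 mm bore: round slotted bright steel, standing on its small end; 60 mm tall, 40 mm wide at the foot, tapering to a 52 mm band 42 to 47 mm up, then groove and 48 mm lip. Point: its centre, 30 mm above the foot; z up its axis. 0.4 kg. Grip across the 52 mm band, fingertips over 28 mm above its foot, since the part below goes into the block
- collet_large_b_center (a point): LARGE collet, 16 mm bore: round slotted bright steel, standing on its small end; 60 mm tall, 40 mm wide at the foot, tapering to a 52 mm band 42 to 47 mm up, then groove and 48 mm lip. Point: its centre, 30 mm above the foot; z up its axis. 0.4 kg. Grip across the 52 mm band, fingertips over 28 mm above its foot, since the part below goes into the block
- collet_small_a_center (a point): SMALL collet, 12 mm bore: same form as the large; 40 mm tall, 25 mm wide at the foot, tapering to a 33 mm band 27 to 31.5 mm up, then groove and 29 mm lip. Point: its centre, 20 mm above the foot; z up its axis. 0.12 kg. Grip across the 33 mm band, fingertips over 20 mm above its foot, since the part below goes into the block
- collet_small_b_center (a point): SMALL collet, 17 mm bore: same form as the large; 40 mm tall, 25 mm wide at the foot, tapering to a 33 mm band 27 to 31.5 mm up, then groove and 29 mm lip. Point: its centre, 20 mm above the foot; z up its axis. 0.12 kg. Grip across the 33 mm band, fingertips over 20 mm above its foot, since the part below goes into the block
- nut_center (a point): loose clamping nut: dark steel ring with six notches, lying flat on the bench; 50 mm outside, 34 mm bore, 22.5 mm tall. Point: its centre, 11 mm above its underside; z along its axis. 0.15 kg. Grip across the outside. (The like nut already on the nut stand is stored and fixed.)
- block_large: wooden block, fixed, 78 x 166 x 34 mm tall, long along its y, with two grey-lined conical seats, 40 mm either side of its origin along y (x = 0), 52 mm wide at the top face, narrowing in 5 mm to 46 mm, then tapering like the collet. Origin: centre of underside, on the bench; z up. A large collet is home with its foot about 7 mm and its centre about 37 mm above the bench
- block_small: wooden block, fixed, 58 x 128 x 34 mm tall, long along its y, with two grey-lined conical seats, 31 mm either side of its origin along y (x = 0), 35 mm wide at the top face, narrowing in 5 mm to 29 mm, then tapering like the collet. Origin: centre of underside, on the bench; z up. A small collet is home with its foot about 15 mm and its centre about 35 mm above the bench
- nut_stand: wooden base, fixed, 64 x 148 x 16 mm tall, long along its y, with two upright steel posts, 20 mm thick, tops 44 mm above the bench. The post at y = +39 mm (x = 0) carries a stored nut, the post at y = -39 mm is free for the loose nut, which then lies flat on the base. Origin: centre of underside, on the bench; z up
- caliper: bystander: steel sliding caliper, 57 x 212 x 15 mm, lying flat at the left of the work; not to be moved
- paste_pot: bystander: round cream-white pot with a lid, 57 mm diameter, 48 mm tall, behind the blocks; not to be moved. Origin at the centre of its underside
There are look-alikes about, which are no part of the job. What is shaped like the part that bears collet_large_b_center but purple or red is not meant.

How it is judged (in metres and radians):
At the end, for the whole second after the job is handed in: Each collet is in a seat of its own block, one to a seat: within 4 mm of the axis and 5 mm of home height, 7 degrees of upright; the nut flat on its base round the free post (9 mm); all at rest. Caliper and pot moved under 25 mm; no collet pressed on a block over 45 N (x of collet_large_a_center in the frame of block_large between -0.004 and 0.004 m and (y of collet_large_a_center in the frame of block_large between -0.044 and -0.036 m or y of collet_large_a_center in the frame of block_large between 0.036 and 0.044 m) and z of collet_large_a_center in the frame of block_large between 0.0323 and 0.0423 m and angle between each of collet_large_a_center, collet_large_b_center, collet_small_a_center, collet_small_b_center, nut_center's own z axis and vertical below 0.12 rad and linear speed of each of collet_large_a, collet_large_b, collet_small_a, collet_small_b, nut below 0.01 m/s and x of collet_large_b_center in the frame of block_large between -0.004 and 0.004 m and (y of collet_large_b_center in the frame of block_large between -0.044 and -0.036 m or y of collet_large_b_center in the frame of block_large between 0.036 and 0.044 m) and z of collet_large_b_center in the frame of block_large between 0.0323 and 0.0423 m and x of collet_small_a_center in the frame of block_small between -0.004 and 0.004 m and (y of collet_small_a_center in the frame of block_small between -0.035 and -0.027 m or y of collet_small_a_center in the frame of block_small between 0.027 and 0.035 m) and z of collet_small_a_center in the frame of block_small between 0.0303 and 0.0403 m and x of collet_small_b_center in the frame of block_small between -0.004 and 0.004 m and (y of collet_small_b_center in the frame of block_small between -0.035 and -0.027 m or y of collet_small_b_center in the frame of block_small between 0.027 and 0.035 m) and z of collet_small_b_center in the frame of block_small between 0.0303 and 0.0403 m and x of nut_center in the frame of nut_stand between -0.009 and 0.009 m and y of nut_center in the frame of nut_stand between -0.048 and -0.03 m and z of nut_center in the frame of nut_stand between 0.02325 and 0.03125 m); the robot touches nothing.
It fails at once if the caliper is moved (distance of caliper from where it was at the start of the episode above 0.025 m).
It fails at once if the pot is moved (distance of paste_pot from where it was at the start of the episode above 0.025 m).
It fails at once if a collet is driven tight into a block (over 45 N) (contact force between any of collet_large_a, collet_large_b, collet_small_a, collet_small_b and block_large above 45 N or contact force between any of collet_large_a, collet_large_b, collet_small_a, collet_small_b and block_small above 45 N).
It also fails if it takes over 122 s, if anything falls off the work surface, if the arm or the gripper's body presses on something with over 40 N, if the wrist force passes 120 N, or if a joint passes its speed limit or range.

## Working session

There is one attempt and no reset: what is moved stays moved. The work goes in short steps, each a Python script; the robot and the scene stay as the last script left them, time stands still between calls to the robot, and variables do not carry over. Pictures are saved under pics/ and viewed, at most 14 in all, crops included, and the job is handed in when it is done.

```bash
mkdir -p pics; ls
python3 - <<'E'
from rig import arm
import cv2,numpy as np
for n in("scene","top"):
    im=arm.snapshot(n); cv2.imwrite(f"pics/{n}0.png",im[:,:,::-1]); c=arm.get_calibration(n); print(n,c["intrinsics"],np.round(c["cam_to_world"],3))
c=arm.get_calibration("wrist");print(np.round(c["cam_to_world"],3),c["intrinsics"]);print(arm.grip_depth,arm.current_t(),arm.current_tool_rot())
E
```

```text
pics
scene [[454.64419097   0.         278.99915677]
 [  0.         454.64419097 208.03218079]
 [  0.           0.           1.        ]] [[ 0.458 -0.515  0.724 -0.258]
 [-0.889 -0.263  0.375 -0.349]
 [-0.003 -0.816 -0.579  0.696]
 [ 0.     0.     0.     1.   ]]
top [[514.51814026   0.         278.46610452]
 [  0.         514.51814026 208.92031169]
 [  0.           0.           1.        ]] [[-0.052 -0.977  0.205  0.249]
 [-0.999  0.051 -0.008  0.091]
 [-0.002 -0.205 -0.979  1.476]
 [ 0.     0.     0.     1.   ]]
[[ 0.276 -0.92  -0.279  0.251]
 [-0.961 -0.264 -0.079 -0.578]
 [-0.001  0.29  -0.957  0.384]
 [ 0.     0.     0.     1.   ]] [[351.21583248   0.         277.43162639]
 [  0.         351.21583248 214.20084768]
 [  0.           0.           1.        ]]
0.0188 0.1 [[ 9.61121618e-01  2.76125335e-01 -1.87733743e-04]
 [ 2.76125375e-01 -9.61121026e-01  1.07311400e-03]
 [ 1.15879116e-04 -1.08323112e-03 -9.99999407e-01]]
```

View pics/top0.png

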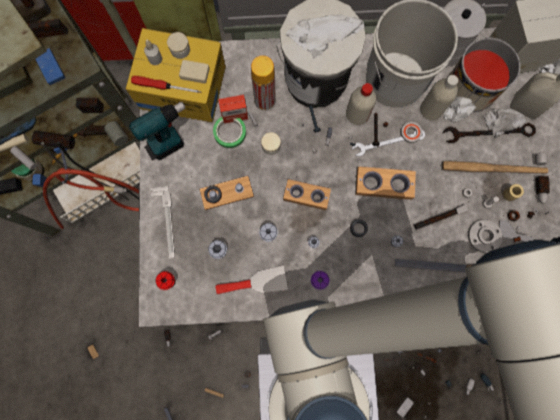

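View pics/scene0.png

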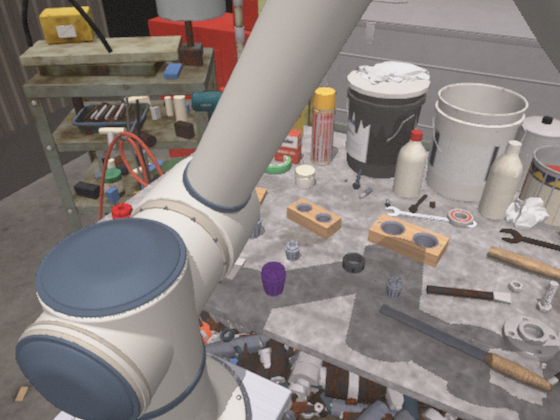

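Run:
```python
import cv2
im=cv2.imread("pics/top0.png")[160:265,195:425]
cv2.imwrite("pics/crop0.png",cv2.resize(im[:, :],(0,0),fx=3.4,fy=3.4,interpolation=cv2.INTER_CUBIC))
```

```text
(no output)
```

View pics/crop0.png

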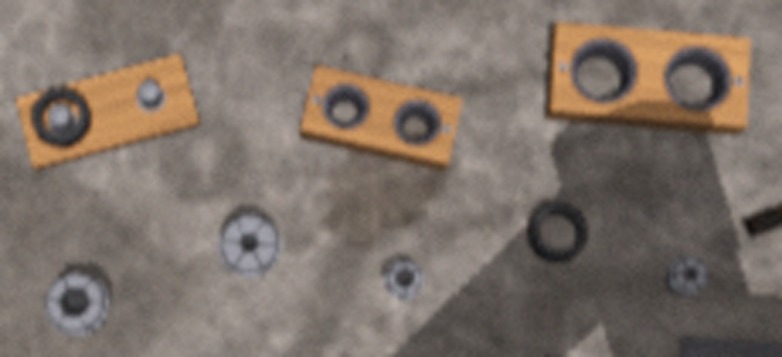

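```bash
cat > h.py <<'E'
from rig import arm
import cv2,numpy as np
def px2w(u,v,z,c):
    K,T=np.array(c["intrinsics"]),np.array(c["cam_to_world"])
    d=T[:3,:3]@np.linalg.solve(K,[u,v,1]); o=T[:3,3]
    return (o+d*(z-o[2])/d[2])[:2]
def w2px(p,c):
    K,T=np.array(c["intrinsics"]),np.array(c["cam_to_world"])
    q=K@(T[:3,:3].T@(np.array(p)-T[:3,3])); return q[:2]/q[2]
def down(a): # tool x at yaw a (deg), z down
    a=np.radians(a); c,s=np.cos(a),np.sin(a)
    return np.array([[c,s,0],[s,-c,0],[0,0,-1.]])
E
python3 - <<'E'
from h import *
c=arm.get_calibration("top")
P=dict(nstore=(61,117,.0385),post=(151,93,.044),ss1=(346,106,.034),ss2=(418,122,.034),ls1=(604,70,.034),ls2=(698,79,.034),LA=(77,300,.06),LB=(249,240,.06),s1=(405,276,.04),s2=(687,275,.04),nut=(557,231,.022))
for k,(u,v,z) in P.items(): print(k,np.round(px2w((u+.5)/3.4+194.5,(v+.5)/3.4+159.5,z,c),4))
for a in (0,90,-90,80,-80):
    print(a,[None if q is None else np.round(q,0) for q in (arm.solve_ik([.5,.15,.2],down(a)),arm.solve_ik([.55,-.15,.2],down(a)))])
t=arm.current_t()
for i,p in enumerate(([.5,.2,.2],[.5,-.05,.2])):
    arm.move_to(p,down(0)); arm.sleep(.2)
    c=arm.get_calibration("wrist"); im=arm.snapshot("wrist"); np.savez(f"w{i}.npz",**c)
    cv2.imwrite(f"pics/w{i}.png",cv2.resize(im[:,:,::-1],(784,588),interpolation=cv2.INTER_CUBIC))
    print(arm.current_t(),arm.current_ee_pos())
E
```

```text
nstore [0.6026 0.2653]
post [0.6181 0.1882]
ss1 [0.6007 0.0241]
ss2 [ 0.5836 -0.0359]
ls1 [ 0.6208 -0.1971]
ls2 [ 0.6087 -0.2762]
LA [0.4435 0.2536]
LB [0.4856 0.1114]
s1 [ 0.4521 -0.0158]
s2 [ 0.4409 -0.2489]
nut [ 0.4862 -0.1475]
0 [array([ 10.,  21.,  93.,  -0.,  67., 100.]), array([-21.,  25.,  86.,  -0.,  69.,  69.])]
90 [array([10., 21., 93., -0., 67., 10.]), array([-21.,  25.,  86.,  -0.,  69., -21.])]
-90 [array([  10.,   21.,   93.,   -0.,   67., -170.]), array([-21.,  25.,  86.,  -0.,  69., 159.])]
80 [array([10., 21., 93., -0., 67., 20.]), array([-21.,  25.,  86.,  -0.,  69., -11.])]
-80 [None, array([-21.,  25.,  86.,  -0.,  69., 149.])]
3.3833 [0.50012599 0.19975496 0.20001053]
4.6167 [ 0.500157   -0.04904515  0.19997511]
```

View pics/w0.png

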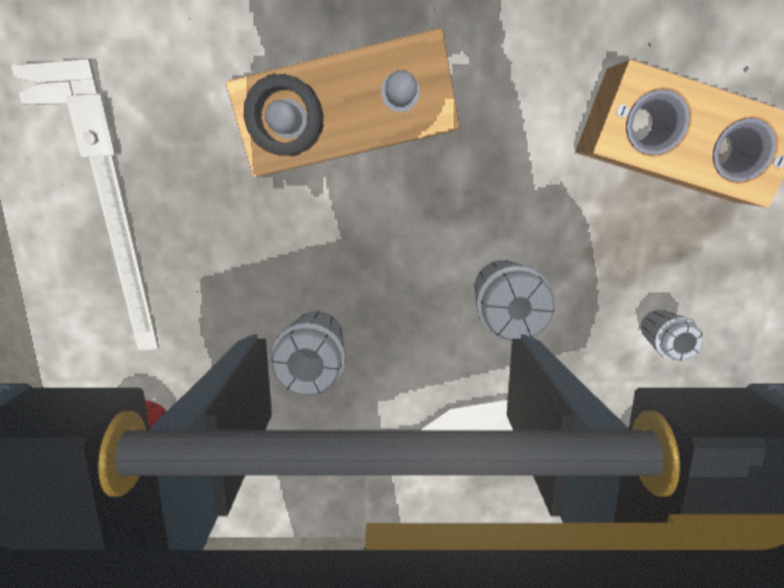

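View pics/w1.png

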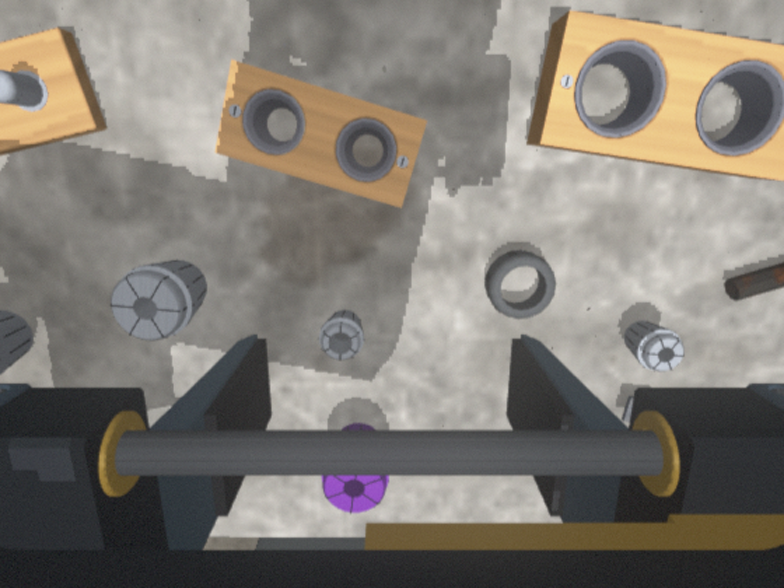

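Run:
```python
from h import *
A=[("nst",283,115,.0385),("post",402,87,.044),("ss1",658,121,.034),("ss2",744,149,.034),("LA",306,365,.06),("LB",518,307,.06),("s1",684,343,.04)]
B=[("ss1",274,121,.034),("ss2",366,149,.034),("ls1",620,89,.034),("ls2",741,107,.034),("LB",145,308,.06),("s1",341,343,.04),("nut",520,284,.0225),("s2",666,354,.04)]
for i,L in enumerate((A,B)):
    c=dict(np.load(f"w{i}.npz"))
    for k,u,v,z in L: print(i,k,np.round(px2w((u+.5)/1.4-.5,(v+.5)/1.4-.5,z,c),4))
```

```text
0 nst [0.6033 0.2661]
0 post [0.619 0.191]
0 ss1 [0.5998 0.026 ]
0 ss2 [ 0.5826 -0.0329]
0 LA [0.4409 0.2561]
0 LB [0.4826 0.1137]
0 s1 [ 0.4489 -0.0135]
1 ss1 [0.5999 0.0246]
1 ss2 [ 0.5827 -0.0344]
1 ls1 [ 0.6192 -0.1953]
1 ls2 [ 0.6087 -0.274 ]
1 LB [0.4818 0.1121]
1 s1 [ 0.449 -0.015]
1 nut [ 0.4885 -0.1454]
1 s2 [ 0.4408 -0.2506]
```

```bash
cat >> h.py <<'E'
def lim(v,m): n=np.linalg.norm(v); return v if n<m else v*m/n
def pick(xy,yaw,h,opening,close,lift=.11):
    R=down(yaw); arm.grip(opening); arm.move_to([*xy,lift],R); arm.move_l([*xy,h],R,feed=.12)
    arm.grip(close); print("w",arm.current_width(),"g",arm.current_grasp_force())
    arm.move_l([*xy,lift],R,feed=.15); print("w",arm.current_width(),"t",arm.current_t())
def place(xy,yaw,zhome,z0,fz=4.,hover=.11):
    """zhome: expected TCP height at home; guarded descent from z0"""
    R=down(yaw); arm.move_to([*xy,hover],R); arm.sleep(.3); b=np.mean([arm.current_force() for _ in range(3)],0)
    arm.move_l([*xy,z0],R,feed=.1)
    p=np.array([*xy,z0]); log=[]; z=z0
    while z>zhome-.003:
        f=np.array(arm.current_force())-b
        log.append((round(z*1e3,1),*np.round(f,1)))
        if abs(f[2])>fz and z<zhome+.0025: break
        if abs(f[2])>15: print("EARLY"); break
        p[:2]+=lim(f[:2]*1e-4,.0006) if np.hypot(*f[:2])>1.5 else 0
        if np.hypot(*f[:2])<8: z-=.001 if z>zhome+.003 else .0004
        p[2]=z; arm.move_l(p,R,feed=.02)
        if len(log)>60: print("MANY"); break
    print(log[::3],log[-1],"shift mm",np.round((p[:2]-xy)*1e3,1),"ee",np.round(arm.current_ee_pos(),4),"b",np.round(b,1),"t",arm.current_t())
def release(open_by=.014,up=.11):
    arm.grip(arm.current_width()+open_by); arm.sleep(.1)
    q=np.array(arm.current_ee_pos()); arm.move_l([q[0],q[1],up],feed=.12)
def shot(name,cam="wrist"):
    c=arm.get_calibration(cam); im=arm.snapshot(cam); np.savez(name+".npz",**c)
    cv2.imwrite(f"pics/{name}.png",cv2.resize(im[:,:,::-1],(784,588),interpolation=cv2.INTER_CUBIC))
E
python3 - <<'E'
from h import *
pick((.482,.1127),82.4,.0305,.075,.04)
R=down(82.4); arm.move_to([.6192,-.1953,.11],R); arm.sleep(.2); shot("h1"); print(arm.current_force(),arm.current_width(),arm.current_t())
E
```

```text
w 0.05006059139637547 g 30.001069045720214
w 0.05017267232065332 t 8.15
[-0.49288419 -0.56676697 -3.43394079] 0.04995911911973963 9.675
```

View pics/h1.png

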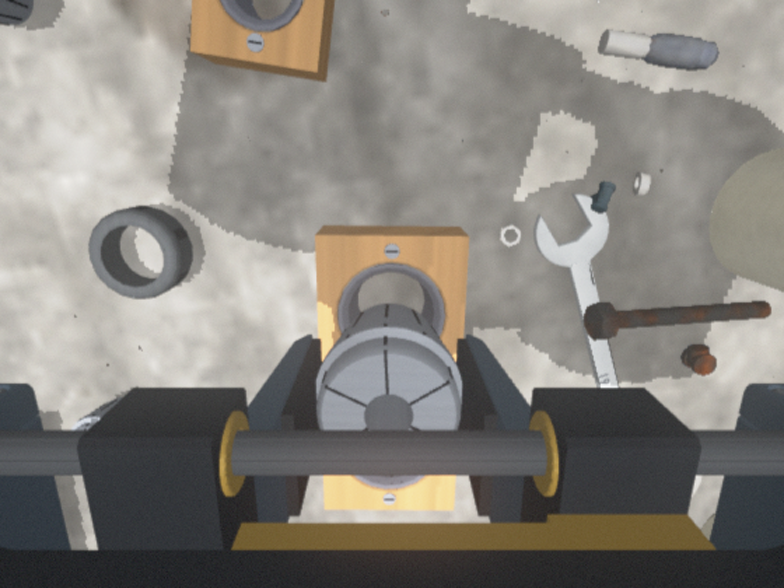

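Run:
```python
from h import *
c=dict(np.load("h1.npz"))
for u,v,z in((391.5,313,.034),(340,313,.034),(443,313,.034),(391,264,.034),(388,414,.1395),(318,413,.1265),(461,413,.1265),(388,330,.1265)): print(np.round(px2w((u+.5)/1.4-.5,(v+.5)/1.4-.5,z,c),4))
place((.6192,-.1953),82.4,.0375,.054)
```

```text
[ 0.6197 -0.194 ]
[ 0.5927 -0.1904]
[ 0.6466 -0.1975]
[ 0.6228 -0.1677]
[ 0.6181 -0.1929]
[ 0.5928 -0.1967]
[ 0.6426 -0.2033]
[ 0.6212 -0.1692]
[(54.0, np.float64(-0.2), np.float64(-1.1), np.float64(-1.1)), (51.0, np.float64(1.0), np.float64(-1.5), np.float64(0.3)), (48.0, np.float64(0.4), np.float64(-0.0), np.float64(-1.2)), (45.0, np.float64(0.5), np.float64(-1.9), np.float64(-1.9)), (42.0, np.float64(1.0), np.float64(-1.4), np.float64(-0.7)), (39.6, np.float64(2.5), np.float64(0.9), np.float64(0.3)), (38.4, np.float64(-0.5), np.float64(1.6), np.float64(5.2))] (38.4, np.float64(-0.5), np.float64(1.6), np.float64(5.2)) shift mm [ 0.9 -0.6] ee [ 0.6201 -0.1958  0.0385] b [-0.3  0.6 -2.9] t 15.4333
```

Run:
```python
from h import *
release()
pick((.4409,.2561),82.4,.0305,.075,.04)
place((.6095,-.2743),82.4,.0375,.054)
```

```text
w 0.05042455736211275 g 30.001142327673733
w 0.05053796939235567 t 20.875
[(54.0, np.float64(1.1), np.float64(-0.4), np.float64(-1.3)), (51.0, np.float64(-0.2), np.float64(0.2), np.float64(-1.7)), (48.0, np.float64(-0.5), np.float64(-0.6), np.float64(-0.8)), (45.0, np.float64(-1.1), np.float64(-1.3), np.float64(-0.8)), (42.0, np.float64(-0.2), np.float64(-1.8), np.float64(0.6)), (39.6, np.float64(-1.3), np.float64(-1.3), np.float64(1.0)), (38.4, np.float64(0.4), np.float64(0.3), np.float64(2.8))] (38.0, np.float64(-1.0), np.float64(0.1), np.float64(7.6)) shift mm [-0.9 -1.4] ee [ 0.6087 -0.2757  0.0382] b [ 0.1  0.1 -2. ] t 28.6417
```

Run:
```python
from h import *
release()
pick((.449,-.0145),73.7,.0215,.06,.022)
place((.600,.0248),73.7,.0365,.053)
arm.sleep(.1);print(arm.current_width(),arm.current_force())
```

```text
w 0.03046127798853072 g 30.00087060034275
w 0.030473288012638832 t 33.5833
[(53.0, np.float64(0.2), np.float64(0.0), np.float64(1.0)), (50.0, np.float64(1.1), np.float64(0.4), np.float64(0.6)), (47.0, np.float64(0.0), np.float64(-0.0), np.float64(-0.4)), (44.0, np.float64(0.1), np.float64(0.3), np.float64(0.5)), (41.0, np.float64(-0.1), np.float64(0.1), np.float64(0.5)), (38.6, np.float64(0.5), np.float64(1.5), np.float64(-0.4)), (37.4, np.float64(-0.9), np.float64(0.5), np.float64(0.5)), (36.2, np.float64(-2.6), np.float64(-0.5), np.float64(4.9))] (36.2, np.float64(-2.6), np.float64(-0.5), np.float64(4.9)) shift mm [-0.1  0.4] ee [0.5999 0.0251 0.0363] b [-0.1 -0.4 -1.1] t 40.5167
0.030795815817092214 [-2.60244621 -1.04017803  5.98682231]
```

Run:
```python
from h import *
release()
pick((.4408,-.2502),73.7,.0215,.06,.022)
place((.5827,-.0340),73.7,.0365,.053)
```

```text
w 0.030375924732396246 g 30.000781409908086
w 0.030791960983174105 t 45.775
[(53.0, np.float64(0.4), np.float64(0.6), np.float64(0.3)), (50.0, np.float64(-0.6), np.float64(0.4), np.float64(-1.1)), (47.0, np.float64(0.7), np.float64(1.0), np.float64(-0.7)), (44.0, np.float64(0.6), np.float64(1.1), np.float64(-1.0)), (41.0, np.float64(0.0), np.float64(0.9), np.float64(-0.6)), (38.6, np.float64(0.8), np.float64(0.3), np.float64(-0.8)), (37.4, np.float64(2.0), np.float64(1.3), np.float64(-0.1)), (36.2, np.float64(-1.5), np.float64(0.5), np.float64(3.3))] (35.8, np.float64(-1.2), np.float64(0.2), np.float64(6.4)) shift mm [0.2 0.5] ee [ 0.583  -0.0335  0.036 ] b [ 0.2 -0.3 -0.9] t 53.3
```

Run:
```python
from h import *
release()
pick((.4885,-.1454),101.8,.0045,.075,.04)
arm.move_to([.619,.1905,.11],down(101.8)); arm.sleep(.2); shot("h2"); print(arm.current_width(),arm.current_t())
```

```text
w 0.04863186873442263 g 30.001809742389014
w 0.049254581747336205 t 58.4
0.048616204467653516 60.0
```

View pics/h2.png

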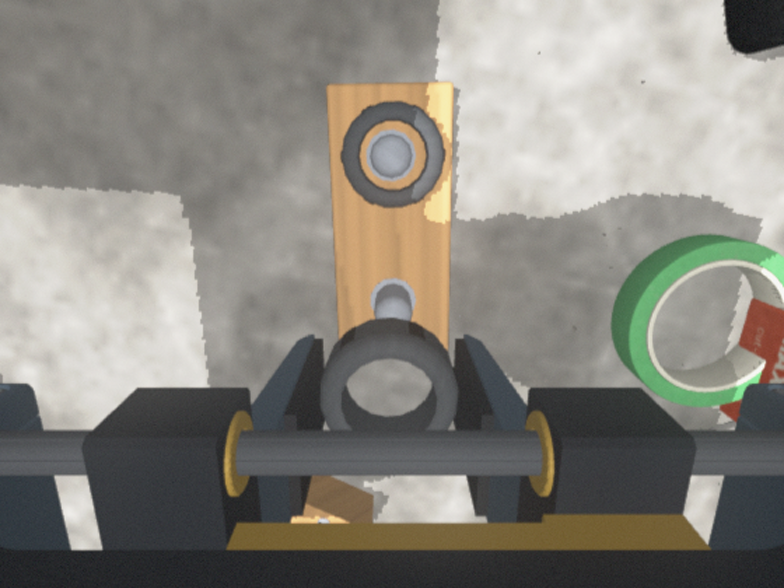

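Run:
```python
from h import *
c=dict(np.load("h2.npz"))
for u,v,z in((393,304,.044),(391,156,.044),(389,388,.128)): print(np.round(px2w((u+.5)/1.4-.5,(v+.5)/1.4-.5,z,c),4))
place((.619,.190),101.8,.0205,.036)
```

```text
[0.6184 0.198 ]
[0.6028 0.2678]
[0.6171 0.1938]
[(36.0, np.float64(1.2), np.float64(-0.6), np.float64(-0.2)), (33.0, np.float64(0.3), np.float64(-0.5), np.float64(0.1)), (30.0, np.float64(0.5), np.float64(-0.3), np.float64(0.2)), (27.0, np.float64(0.8), np.float64(0.1), np.float64(1.0)), (24.0, np.float64(0.5), np.float64(-0.8), np.float64(0.2)), (22.2, np.float64(1.1), np.float64(-0.8), np.float64(0.4)), (21.0, np.float64(0.5), np.float64(-1.0), np.float64(0.4))] (20.6, np.float64(0.0), np.float64(-0.9), np.float64(4.1)) shift mm [ 0.4 -0.3] ee [0.6194 0.1897 0.0208] b [-0.6  0.5 -1.4] t 66.1917
```

Seated at the expected height without side load. Release, withdraw and check from above.

Run:
```python
from h import *
release(.02,.15)
arm.move_to([.46,.10,.24],down(0)); arm.sleep(.2); shot("e0")
arm.move_to([.46,-.12,.24],down(0)); arm.sleep(.2); shot("e1"); print(arm.current_t())
```

```text
70.9333
```

View pics/e0.png

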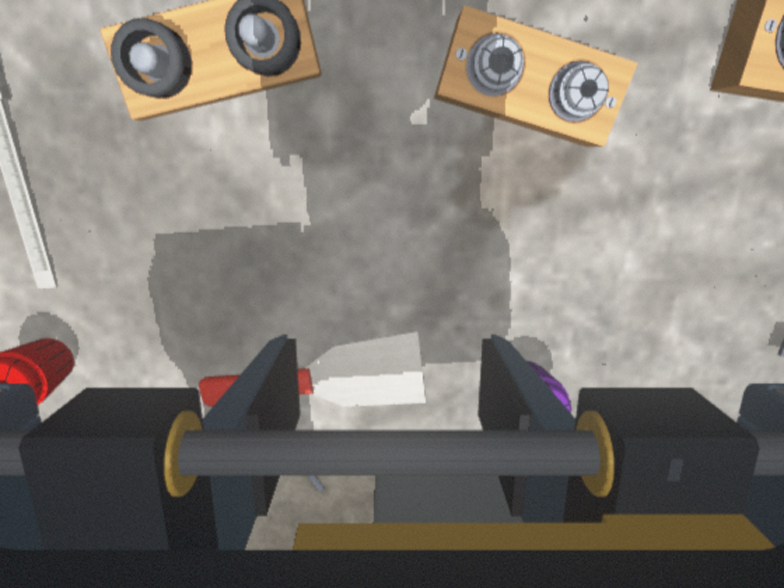

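View pics/e1.png

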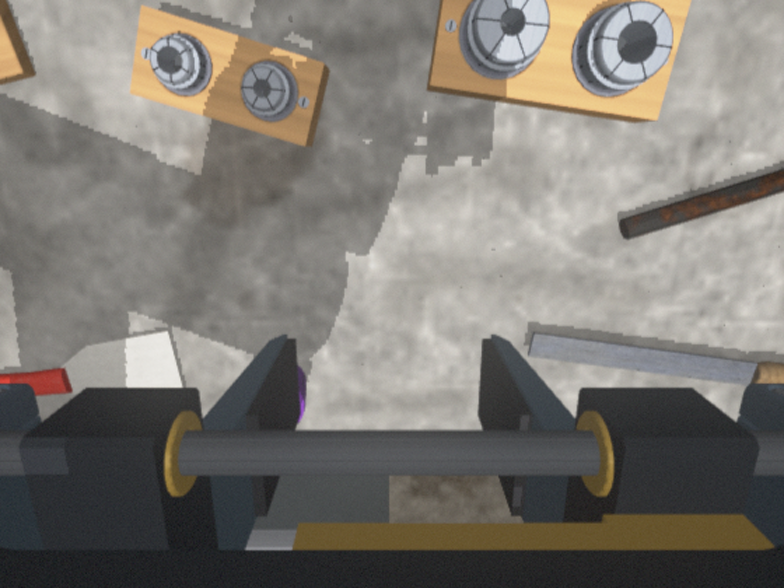

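Run:
```python
from h import *
for n,L in(("e0",[(263,36,.0385),(256,32,.044),(150,57,.0385),(145,58,.044),(500,62,.055),(588,89,.055)]),("e1",[(171,61,.055),(264,88,.055),(513,21,.067),(637,42,.067)])):
    c=dict(np.load(n+".npz"))
    for u,v,z in L: print(n,np.round(px2w((u+.5)/1.4-.5,(v+.5)/1.4-.5,z,c),4))
```

```text
e0 [0.6161 0.185 ]
e0 [0.6173 0.1883]
e0 [0.6031 0.2635]
e0 [0.6016 0.2646]
e0 [0.5974 0.0265]
e0 [ 0.581  -0.0333]
e1 [0.598  0.0242]
e1 [ 0.5816 -0.0358]
e1 [ 0.619  -0.1963]
e1 [ 0.6074 -0.2751]
```

```bash
python3 -c "
from rig import arm
print(arm.sign_off(),arm.current_t())"
```

```text
the job is handed in; nothing more can be done
the job is handed in; nothing more can be done
```

I placed the four collets in the seats of their own blocks and the nut flat over the free post, with the caliper and pot left alone. I handed the job in at about 71 s of the 122 s allowed, and no verdict came back.

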